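# Change the empty roll on the paper stand

### The job

One spindle of the roll stand holds only an empty cardboard core: first take that core off and put it in the blue bin. Then stand the fresh white roll, which lies on the ware board, on its end anywhere on that board and let go of it; finally take it from above and lower it, without dropping it, fully down onto the spindle that you cleared. Leave the green roll on the other spindle and the other things on the bench where they are.

Things in the scene. Friction and masses are not known exactly. Their poses are not given: they have to be found in the camera images.
- stand: Fixed grey base, 120 (x) x 270 (y) x 12 mm high, with two upright steel spindles 160 mm apart along its y. Origin at the centre of its underside, on the bench. It stands on the left or the right half of the bench, the ware board on the other.
- spindle_a (a point): Foot of one spindle (stand y = +80 mm), on its axis at the seat: the top of a flat dark disc of 68 mm diameter, 16 mm above the bench. The spindle is a 20 mm diameter rod that rises 91 mm above the seat; its top 21 mm taper to 8 mm diameter.
- spindle_b (a point): Foot of the other, identical spindle (stand y = -80 mm).
- core: Empty brown cardboard tube, 36 mm outside diameter, 26 mm bore, 90 mm long, about 30 g. Starts standing on one of the spindles, either one. Origin at mid-length on its axis, z along the axis. Both ends alike.
- used: Part-used roll of green paper, 48 mm diameter, 90 mm long, standing on the other spindle; to be left alone. Origin at mid-length on its axis.
- roll: Fresh roll of white paper on a cardboard core, rigid: 60 mm diameter, 26 mm bore, 90 mm long, about 0.2 kg. Origin at mid-length on its axis, z along the axis; both ends alike, either may be up. Starts lying on the ware board with its axis along the board's y, between two low rails.
- board: Fixed wooden ware board, 180 (x) x 290 (y) x 14 mm high; origin at the centre of its underside, on the bench. Two rails (6 mm wide, 70 mm long, 5 mm high, along y, at x = +20 and -20 mm, centred at y = +75 mm) keep the roll from rolling. The board's -y half (y from -145 to +20 mm) is bare and free for standing the roll on.
- bin: Fixed open blue bin, 170 (x) x 130 (y) x 85 mm high, walls and floor 4 mm. Origin at the centre of its underside.
- pot: Brown clay pot, 110 mm diameter at the rim, 100 mm high, behind the bin; bystander. Origin at the centre of its underside.
- jar: Glaze jar, 60 mm diameter, 85 mm high, near the robot on its left; bystander. Origin at its underside.
- brush: Brush with red handle, 180 mm long, lying near the robot on its right; bystander.
- prop: Terracotta kiln prop, 45 x 45 x 110 mm, upright, far left; bystander. Origin at its underside.
- bowl: Blue bowl, 120 mm diameter, 50 mm high, far right; bystander. Origin at its underside.
Things that resemble listed ones, but are neither listed nor needed, are in the scene too. There is more than one size of the roll; the one meant has the size given above.

How it is judged:
On the way, in this order (a step that is already met when the one before it is completed fails the run):
1. the empty core lies or stands in the blue bin, let go (x of core in the frame of bin between -0.085 and 0.085 m and y of core in the frame of bin between -0.065 and 0.065 m and z of core in the frame of bin between 0 and 0.08 m and linear speed of core below 0.03 m/s and contact force between core and the fingers below 0.2 N), for 0.2 s.
2. the white roll stands on its end on the ware board, let go (x of roll in the frame of board between -0.09 and 0.09 m and y of roll in the frame of board between -0.145 and 0.145 m and z of roll in the frame of board between 0.053 and 0.068 m and angle between the z axis of roll and the z axis of board, either way round below 0.1 rad and linear speed of roll below 0.03 m/s and contact force between roll and the fingers below 0.2 N), for 0.2 s.
At the end, for the whole second after the job is handed in: White roll on a spindle, upright within 0.1 rad, within 7 mm of its axis, middle 40 to 49 mm above the seat (45 = fully down), released and still; empty core still in the bin; green roll upright, within 20 mm of its start (all of step 1 and ((horizontal distance between roll and spindle_a below 0.007 m and z of roll in the frame of spindle_a between 0.04 and 0.049 m and angle between the z axis of roll and the z axis of stand, either way round below 0.1 rad) or (horizontal distance between roll and spindle_b below 0.007 m and z of roll in the frame of spindle_b between 0.04 and 0.049 m and angle between the z axis of roll and the z axis of stand, either way round below 0.1 rad)) and linear speed of roll below 0.03 m/s and contact force between roll and the fingers below 0.2 N and distance of used from where it was at the start of the episode below 0.02 m and angle between the z axis of used and the z axis of stand, either way round below 0.12 rad); the robot touches nothing.
It fails at once if the white roll dropped down a spindle (faster than 0.7 m/s) ((horizontal distance between roll and spindle_a below 0.012 m and z of roll in the frame of spindle_a below 0.13 m and linear speed of roll above 0.7 m/s) or (horizontal distance between roll and spindle_b below 0.012 m and z of roll in the frame of spindle_b below 0.13 m and linear speed of roll above 0.7 m/s)).
It fails at once if the green roll moved by more than 30 mm (distance of used from where it was at the start of the episode above 0.03 m).
It fails at once if pot, jar, brush, kiln prop or bowl moved by more than 40 mm (distance of any of pot, jar, brush, prop, bowl from where it was at the start of the episode above 0.04 m).
It also fails if it takes over 72 s, if anything falls off the work surface, if the arm or the gripper's body presses on something with over 40 N, if the wrist force passes 120 N, or if a joint passes its speed limit or range.

### The arm

A 6-joint arm with a two-finger parallel gripper is mounted at the origin on the work surface. World frame = base frame: x ahead of the robot, y to its left, z up, the work surface at z = 0. Lengths are in m, angles in rad, forces in N, time in s.
With the tool pointing down it reaches from about 0.375 to 0.925 m from the base axis. Payload 5.7 kg.
Tool frame: the origin (TCP) lies between the finger pads; the fingertips stand 14 mm ahead of it and the grasp point (between the pads) lies 5 mm behind it (manip.tip_reach is the distance from the TCP to the fingertips, in m); z points along the fingers, y is the line along which they close (so a half turn about z gives the same grasp; the last joint's range is limited). The gripper opens to 85 mm and grips with 20 to 120 N. Pads are 22 mm wide; open, the fingers measure 114 mm over their backs; the gripper's body (76 mm by 85 mm) begins 54 mm behind the grasp point. The pads swing forward as they close: fully open they stand 13 mm farther back than shut.
Start: joints at [1.122, 0.359, 1.51, -0, 1.272, -0.115], TCP at [0.197, 0.567, 0.245] pointing down, gripper open.
Joint ranges: [-2.97, 2.97], [-1.01, 2.36], [0.21, 2.38], [-0.96, 4.11], [0.2, 2.71], [-2.98, 2.98]. Speed limits (rad/s): [2.39, 2.39, 3.14, 3.14, 3.14, 3.14].

### API

Orientations are given as a rotation vector (axis times angle).
In Python, from cell import status, eyes, manip gives the robot as it stands. The module is installed in compiled form; this text tells all that it offers.
- The arm moves only by the shell command python3 -m crank 'ROWS' [FORCE]. ROWS is JSON, a list of rows, each an object of numbers: "dx", "dy", "dz": the shift along the world's x, y, z in mm; "wx", "wy", "wz": the turn, a rotation vector about the world's x, y, z in rad; "grip": the closure, from 0 (fully open) to 1 (shut). A call has 1 to 20 rows; each row shifts and turns the commanded pose from where the row before left it; what a row does not reach is not made up. A row lasts 1/8 s, in which the tool goes at most 62.5 mm and 10.7 degrees, less where a joint would pass 70% of its speed; a pose out of reach is approached as far as the arm can. A call with a gripper value outside its range is refused whole. The fingers move at their own pace and stop on an object; FORCE is the grip in N (left out, the last holds). Time passes only in rows, so rows that do not move let the fingers close. It gives the time, the measured TCP pose, the force, the opening and the grip force at its end, in the units of the state.
- status.get_obs(): the state, without advancing time (a new reading comes with each control period).
- eyes.read_camera(name): name is "side" or "top"; returns a dict with "pixels" (384x512x3 uint8, red, green, blue), "depth" (384x512 float32, m along the optical axis (not along the pixel's ray), 0 where there is no reading), "K" (3x3 intrinsics, pixels), "k1" (the pictures are not rectified: a ray, as slopes to the right and down, at radius r is drawn at 1 + k1 r^2 times it, then the intrinsics apply), "cam_to_world" (4x4, takes a point from camera to world coordinates). Camera axes: x right, y down, z forward; pixel columns grow to the right and rows downward; lengths in m; the calibration is good to about 2 mm. A picture is of the moment at which its call begins.
- manip.job_done(): hands the job in; it is judged then, once.
The state is a dict: "time_s": time; "qpos": joint angles; "joint_vel": joint speeds; "joint_torque": joint torques, N m; "tool_pos": TCP position; "tcp_rot": TCP orientation; "contact_force": force on the tool from outside, world axes, zero at the start; "torque": the same for the moment, N m; "gripper_width": finger opening in m; "finger_force": force on a finger pad.
Only numpy, scipy, OpenCV 4.12 (cv2) and the standard library are available. Lean on these libraries where they do the work, as an engineer would, in place of code of your own. Each camera call takes 0.05 s, during which the arm holds its last target. There are 200 camera calls.

## Working session

There is one attempt and no reset: what is moved stays moved. The work goes in short steps, Python scripts to look and compute and a shell command to move; the robot and the scene stay as the last step left them, time stands still between calls to the robot, and variables do not carry over. Pictures are saved under pics/ and viewed, at most 10 in all, crops included, and the job is handed in when it is done.

```bash
mkdir -p pics
cat > h.py <<'E'
import numpy as np, cv2
from cell import status, eyes, manip
def shot(name):
    return eyes.read_camera(name)
def world(c):
    """HxWx3 world points from depth"""
    K=c["K"];h,w=c["depth"].shape
    u,v=np.meshgrid(np.arange(w),np.arange(h))
    p=cv2.undistortPoints(np.stack([u,v],-1).reshape(-1,1,2).astype(np.float64),K,np.array([c["k1"],0,0,0,0.])).reshape(h,w,2)
    d=c["depth"][...,None]
    P=np.concatenate([p*d,d],-1)
    T=c["cam_to_world"]
    W=P@T[:3,:3].T+T[:3,3]; W[c["depth"]==0]=np.nan
    return W
E
python3 - <<'E'
from h import *
a=[]
for n in("top","side"):
    c=shot(n);np.savez(n+".npz",**c);cv2.imwrite(f"pics/{n}0.png",c["pixels"][...,::-1]);print(n,c["K"],c["k1"],c["cam_to_world"])
print(status.get_obs())
E
```

```text
top [[493.4749533    0.         261.73815532]
 [  0.         493.4749533  191.3412667 ]
 [  0.           0.           1.        ]] -0.13808686966567474 [[ 1.61641059e-03 -9.93498352e-01  1.13835018e-01  2.59977077e-01]
 [-9.99998681e-01 -1.62402388e-03  2.58567944e-05  2.88732165e-02]
 [ 1.59182104e-04 -1.13834910e-01 -9.93499667e-01  2.17534058e+00]
 [ 0.00000000e+00  0.00000000e+00  0.00000000e+00  1.00000000e+00]]
side [[381.32812952   0.         249.29869615]
 [  0.         381.32812952 197.4934732 ]
 [  0.           0.           1.        ]] -0.013758002088868602 [[ 0.92856924 -0.23621768  0.28628721  0.04590338]
 [-0.37041641 -0.54101381  0.75504684 -1.17762247]
 [-0.02347008 -0.80715876 -0.58986769  1.00737948]
 [ 0.          0.          0.          1.        ]]
{'time_s': 0.1, 'qpos': array([ 1.12189788e+00,  3.59456593e-01,  1.51132073e+00,  5.76661121e-06,
        1.27249258e+00, -1.15135998e-01]), 'joint_vel': array([ 0.00105362, -0.00128574, -0.00150796,  0.00036493,  0.00023816,
       -0.00147529]), 'joint_torque': array([-5.69982894e-04, -5.28655457e+01, -2.79350495e+01, -2.14256534e-04,
        5.06682511e-03, -1.18273093e-05]), 'tool_pos': array([0.19633099, 0.56635183, 0.24452488]), 'tcp_rot': array([-5.21766815e-01, -3.09748149e+00,  2.52775495e-03]), 'contact_force': array([ 0.27438435, -0.04479934,  0.44973238]), 'torque': array([-0.00315618,  0.0013745 , -0.05119516]), 'finger_force': 0.0, 'gripper_width': 0.08561369256285335}
```

View pics/top0.png

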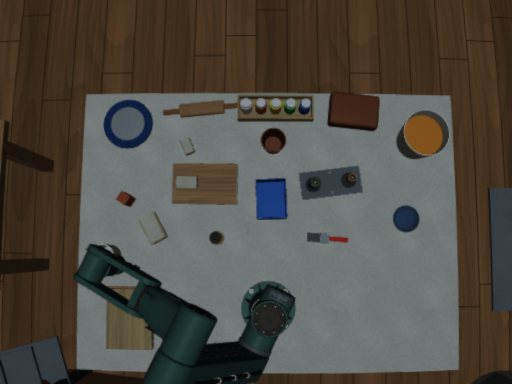

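View pics/side0.png

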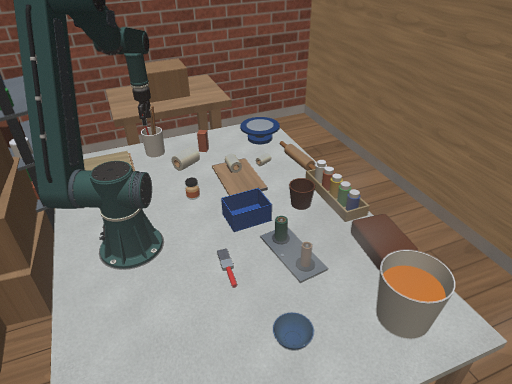

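The top view shows the board at (205,183) with a white roll at (186,182), the blue bin at (271,198), and the stand at (331,182) with the green roll at (313,183) and the brown core at (349,179). The side view agrees: core at (306,255), green roll at (281,228), roll at (233,162).

Roll candidates: (186,182) on the board (chosen), a smaller one at (187,146) on the bench, and a larger one at (152,228). For the core, (349,179) brown is chosen and (313,183) green is left alone.

Run:
```python
from h import *
T=dict(np.load("top.npz"));W=world(T);hsv=cv2.cvtColor(T["pixels"],cv2.COLOR_RGB2HSV)
def box(n,u0,u1,v0,v1,zlo,zhi):
    w=W[v0:v1,u0:u1].reshape(-1,3);w=w[(w[:,2]>zlo)&(w[:,2]<zhi)]
    r=cv2.minAreaRect((w[:,:2]*1000).astype(np.float32));print(n,len(w),"mean",w.mean(0).round(4),"rect",np.round(r[0],1),np.round(r[1],1),round(r[2],1),"zmax",w[:,2].max().round(4), "zmed",np.median(w[:,2]).round(4))
print("bench z",np.nanmedian(W[260:280,350:400,2]))
box("coretop",338,362,168,190,.09,.13)
box("greentop",303,325,170,195,.09,.13)
box("stand",295,366,162,202,.007,.02)
box("board",168,242,158,208,.008,.03)
box("roll",170,204,170,194,.035,.1)
box("small",176,198,134,158,.015,.1)
box("big",135,170,205,248,.02,.1)
box("bin",250,292,174,224,.07,.1)
S=dict(np.load("side.npz"));W=world(S)
box("S coretop",295,320,235,262,.098,.112)
box("S core",295,320,235,272,.03,.098)
box("S greentop",270,292,210,245,.098,.112)
box("S roll",220,248,150,176,.035,.1)
A=cv2.resize(T["pixels"][130:250,130:250],None,fx=4,fy=4,interpolation=2)
B=cv2.resize(S["pixels"][140:260,220:340],None,fx=2.6,fy=4,interpolation=2)
cv2.imwrite("pics/crop1.png",np.hstack([A,B])[...,::-1])
```

```text
bench z 0.0002614771434168439
coretop 52 mean [ 0.5588 -0.3552  0.1032] rect [ 559.6 -355.2] [33.8 36.9] 61.4 zmax 0.117 zmed 0.1034
greentop 89 mean [ 0.5375 -0.1946  0.1049] rect [ 537.2 -195. ] [42.7 46. ] 0.7 zmax 0.1157 zmed 0.1059
stand 1161 mean [ 0.5499 -0.2766  0.0129] rect [ 553.2 -275.4] [175.9 315.7] 0.0 zmax 0.02 zmed 0.0127
board 2047 mean [0.5425 0.2763 0.0157] rect [547.4 283. ] [325.7 220.7] 90.0 zmax 0.0298 zmed 0.0152
roll 264 mean [0.5415 0.3553 0.0685] rect [543.2 357.6] [88.2 53.8] 89.3 zmax 0.0877 zmed 0.0697
small 169 mean [0.7085 0.3597 0.0396] rect [711.1 364.2] [82.9 57.3] 10.7 zmax 0.059 zmed 0.0398
big 541 mean [0.3432 0.4975 0.0701] rect [342.  500.8] [126.   82.2] 31.5 zmax 0.0973 zmed 0.0725
bin 149 mean [ 0.4727 -0.0143  0.0837] rect [470.9  -9.5] [171.6 130.1] 2.0 zmax 0.0984 zmed 0.0839
S coretop 62 mean [ 0.5611 -0.3575  0.1036] rect [ 560.8 -356.3] [37.5 30.6] 61.8 zmax 0.1109 zmed 0.1041
S core 154 mean [ 0.5555 -0.366   0.0668] rect [ 559.7 -358.2] [33.6 34.7] 0.1 zmax 0.0978 zmed 0.0676
S greentop 91 mean [ 0.5399 -0.2002  0.1044] rect [ 539.9 -199.5] [48.9 44.7] 65.2 zmax 0.1096 zmed 0.1046
S roll 180 mean [0.5392 0.3419 0.0612] rect [543.8 353.2] [57.5 94.3] 1.5 zmax 0.078 zmed 0.0644
```

View pics/crop1.png

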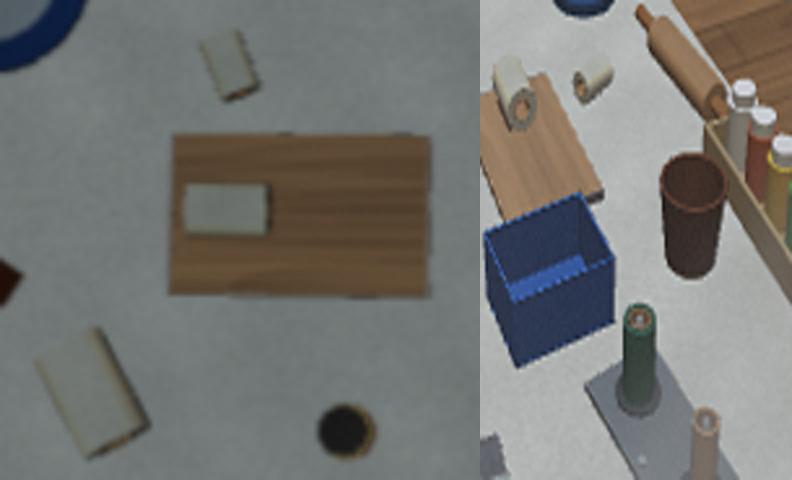

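The crop confirms it: the board roll measures about 60 × 90 mm with its axis along y, while the bench ones measure about 57×83 mm with a 40 mm top (small) and about 126×82 mm (big). The core is at (0.560, -0.356) with its top at 0.106, and it sits 160 mm from the green roll, as it should. I'll move above the core with the closing axis turned to x.

```bash
python3 -m crank '[{"dx":30,"dy":-50,"wz":-0.0687},{"dx":30,"dy":-50,"wz":-0.0687},{"dx":30,"dy":-50,"wz":-0.0687},{"dx":30,"dy":-50,"wz":-0.0687},{"dx":30,"dy":-50,"wz":-0.0687},{"dx":30,"dy":-50,"wz":-0.0687},{"dx":30,"dy":-50,"wz":-0.0687},{"dx":30,"dy":-50,"wz":-0.0687},{"dx":30,"dy":-50,"wz":-0.0687},{"dx":30,"dy":-50,"wz":-0.0687},{"dx":8,"dy":-53,"wz":-0.0687},{"dx":8,"dy":-53,"wz":-0.0687},{"dx":8,"dy":-53,"wz":-0.0687},{"dx":8,"dy":-53,"wz":-0.0687},{"dx":8,"dy":-53,"wz":-0.0687},{"dx":8,"dy":-53,"wz":-0.0687},{"dx":8,"dy":-53,"wz":-0.0687},{"dx":8,"dy":-53,"wz":-0.0687},{"dx":0},{"dx":0}]' 30
```

```text
validation failed for argument at $[0]...
```

```bash
python3 -m crank '[{"dx":30,"dy":-50,"dz":0,"wx":0,"wy":0,"wz":-0.0687,"grip":0}]' 30
```

```text
time_s: 0.22
tool_pos: [0.226, 0.5188, 0.2448]
tcp_rot: [-0.625, -3.079, -0.002]
contact_force: [0.7, -0.9, 0.5]
gripper_width: 0.0855
finger_force: 0.0
```

All keys are required in each row.

```bash
python3 -m crank '[{"dx":30,"dy":-50,"dz":0,"wx":0,"wy":0,"wz":-0.0687,"grip":0},{"dx":30,"dy":-50,"dz":0,"wx":0,"wy":0,"wz":-0.0687,"grip":0},{"dx":30,"dy":-50,"dz":0,"wx":0,"wy":0,"wz":-0.0687,"grip":0},{"dx":30,"dy":-50,"dz":0,"wx":0,"wy":0,"wz":-0.0687,"grip":0},{"dx":30,"dy":-50,"dz":0,"wx":0,"wy":0,"wz":-0.0687,"grip":0},{"dx":30,"dy":-50,"dz":0,"wx":0,"wy":0,"wz":-0.0687,"grip":0},{"dx":30,"dy":-50,"dz":0,"wx":0,"wy":0,"wz":-0.0687,"grip":0},{"dx":30,"dy":-50,"dz":0,"wx":0,"wy":0,"wz":-0.0687,"grip":0},{"dx":30,"dy":-50,"dz":0,"wx":0,"wy":0,"wz":-0.0687,"grip":0},{"dx":8,"dy":-53,"dz":0,"wx":0,"wy":0,"wz":-0.0687,"grip":0},{"dx":8,"dy":-53,"dz":0,"wx":0,"wy":0,"wz":-0.0687,"grip":0},{"dx":8,"dy":-53,"dz":0,"wx":0,"wy":0,"wz":-0.0687,"grip":0},{"dx":8,"dy":-53,"dz":0,"wx":0,"wy":0,"wz":-0.0687,"grip":0},{"dx":8,"dy":-53,"dz":0,"wx":0,"wy":0,"wz":-0.0687,"grip":0},{"dx":8,"dy":-53,"dz":0,"wx":0,"wy":0,"wz":-0.0687,"grip":0},{"dx":8,"dy":-53,"dz":0,"wx":0,"wy":0,"wz":-0.0687,"grip":0},{"dx":8,"dy":-53,"dz":0,"wx":0,"wy":0,"wz":-0.0687,"grip":0},{"dx":0,"dy":0,"dz":0,"wx":0,"wy":0,"wz":0,"grip":0}]'; python3 -c "
from h import *;print(status.get_obs()['qpos'])"
```

```text
time_s: 2.48
tool_pos: [0.5606, -0.3612, 0.2444]
tcp_rot: [2.225, 2.217, -0.001]
contact_force: [-0.0, 0.5, -0.3]
gripper_width: 0.0854
finger_force: 0.0
[-6.75356476e-01  4.55248847e-01  1.35613738e+00 -1.06229900e-03
  1.32947451e+00 -6.71425024e-01]
```

```bash
python3 -m crank '[{"dx":0,"dy":5,"dz":-40,"wx":0,"wy":0,"wz":0,"grip":0},{"dx":0,"dy":0,"dz":-40,"wx":0,"wy":0,"wz":0,"grip":0},{"dx":0,"dy":0,"dz":-40,"wx":0,"wy":0,"wz":0,"grip":0.2},{"dx":0,"dy":0,"dz":-30,"wx":0,"wy":0,"wz":0,"grip":0.3},{"dx":0,"dy":0,"dz":-14,"wx":0,"wy":0,"wz":0,"grip":0.4},{"dx":0,"dy":0,"dz":0,"wx":0,"wy":0,"wz":0,"grip":1},{"dx":0,"dy":0,"dz":0,"wx":0,"wy":0,"wz":0,"grip":1},{"dx":0,"dy":0,"dz":0,"wx":0,"wy":0,"wz":0,"grip":1},{"dx":0,"dy":0,"dz":0,"wx":0,"wy":0,"wz":0,"grip":1}]' 30
```

```text
time_s: 3.6
tool_pos: [0.561, -0.3525, 0.0822]
tcp_rot: [2.22, 2.221, 0.0]
contact_force: [-0.1, 0.8, -0.5]
gripper_width: 0.0352
finger_force: 30.9
```

Gripped at 36 mm. Next: lift, carry over the bin and lower.

```bash
python3 -m crank '[{"dx":0,"dy":0,"dz":20,"wx":0,"wy":0,"wz":0,"grip":1},{"dx":0,"dy":0,"dz":35,"wx":0,"wy":0,"wz":0,"grip":1},{"dx":0,"dy":0,"dz":35,"wx":0,"wy":0,"wz":0,"grip":1},{"dx":0,"dy":0,"dz":35,"wx":0,"wy":0,"wz":0,"grip":1},{"dx":0,"dy":0,"dz":20,"wx":0,"wy":0,"wz":0,"grip":1},{"dx":-12,"dy":43,"dz":0,"wx":0,"wy":0,"wz":0,"grip":1},{"dx":-12,"dy":50,"dz":0,"wx":0,"wy":0,"wz":0,"grip":1},{"dx":-12,"dy":50,"dz":0,"wx":0,"wy":0,"wz":0,"grip":1},{"dx":-14,"dy":50,"dz":0,"wx":0,"wy":0,"wz":0,"grip":1},{"dx":-14,"dy":50,"dz":0,"wx":0,"wy":0,"wz":0,"grip":1},{"dx":-13,"dy":50,"dz":0,"wx":0,"wy":0,"wz":0,"grip":1},{"dx":-13,"dy":50,"dz":0,"wx":0,"wy":0,"wz":0,"grip":1},{"dx":0,"dy":0,"dz":0,"wx":0,"wy":0,"wz":0,"grip":1}]'
python3 - <<'E'
from h import *
c=shot("side");cv2.imwrite("pics/s1.png",c["pixels"][80:320,120:400,::-1])
E
```

```text
time_s: 5.22
tool_pos: [0.4689, -0.0063, 0.2266]
tcp_rot: [-2.216, -2.226, -0.0]
contact_force: [1.1, -1.0, -0.2]
gripper_width: 0.035
finger_force: 30.9
```

View pics/s1.png

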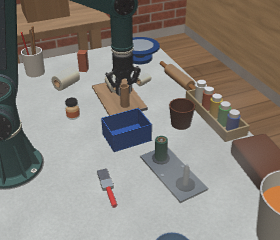

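The core is in the gripper over the bin (crop 125,95), and the spindle at crop (185,178) is bare. I'll lower and release.

```bash
python3 -m crank '[{"dx":2,"dy":-3,"dz":-40,"wx":0,"wy":0,"wz":0,"grip":1},{"dx":0,"dy":0,"dz":-45,"wx":0,"wy":0,"wz":0,"grip":1},{"dx":0,"dy":0,"dz":-40,"wx":0,"wy":0,"wz":0,"grip":1},{"dx":0,"dy":0,"dz":-24,"wx":0,"wy":0,"wz":0,"grip":1},{"dx":0,"dy":0,"dz":0,"wx":0,"wy":0,"wz":0,"grip":1},{"dx":0,"dy":0,"dz":0,"wx":0,"wy":0,"wz":0,"grip":0.3},{"dx":0,"dy":0,"dz":0,"wx":0,"wy":0,"wz":0,"grip":0.3},{"dx":0,"dy":0,"dz":0,"wx":0,"wy":0,"wz":0,"grip":0.3},{"dx":0,"dy":0,"dz":20,"wx":0,"wy":0,"wz":0,"grip":0.3},{"dx":0,"dy":0,"dz":45,"wx":0,"wy":0,"wz":0,"grip":0.3},{"dx":0,"dy":0,"dz":50,"wx":0,"wy":0,"wz":0,"grip":0.3},{"dx":0,"dy":0,"dz":50,"wx":0,"wy":0,"wz":0,"grip":0},{"dx":7,"dy":40,"dz":10,"wx":0,"wy":0,"wz":0,"grip":0},{"dx":10,"dy":50,"dz":0,"wx":0,"wy":0,"wz":0,"grip":0},{"dx":10,"dy":50,"dz":0,"wx":0,"wy":0,"wz":0,"grip":0},{"dx":10,"dy":50,"dz":0,"wx":0,"wy":0,"wz":0,"grip":0},{"dx":10,"dy":50,"dz":0,"wx":0,"wy":0,"wz":0,"grip":0},{"dx":0,"dy":0,"dz":0,"wx":0,"wy":0,"wz":0,"grip":0}]'
python3 - <<'E'
from h import *
c=shot("top");W=world(c);np.savez("t2.npz",**c)
w=W[174:224,250:292].reshape(-1,3);w=w[(abs(w[:,0]-.471)<.07)&(abs(w[:,1]+.0095)<.05)]
m=w[:,2]>.012;print("in bin",m.sum(),w[m].mean(0),w[m][:,2].max())
for n,(u0,u1,v0,v1) in dict(green=(303,325,170,195)).items():
    w=W[v0:v1,u0:u1].reshape(-1,3);w=w[(w[:,2]>.09)&(w[:,2]<.13)];print(n,w.mean(0))
E
```

```text
time_s: 7.52
tool_pos: [0.52, 0.2311, 0.2528]
tcp_rot: [2.216, 2.226, 0.003]
contact_force: [0.7, -0.1, -0.5]
gripper_width: 0.085
finger_force: 0.0
in bin 116 [ 0.4739448  -0.01169668  0.04021569] 0.10704140424333897
green [ 0.53765487 -0.1948507   0.10293588]
```

The core stands in the bin. Now I'll test a 45° lean (pointing +y) in free air.

```bash
python3 -m crank '[{"dx":12,"dy":20,"dz":0,"wx":0.157,"wy":0,"wz":0,"grip":0},{"dx":12,"dy":20,"dz":0,"wx":0.157,"wy":0,"wz":0,"grip":0},{"dx":0,"dy":10,"dz":0,"wx":0.157,"wy":0,"wz":0,"grip":0},{"dx":0,"dy":0,"dz":0,"wx":0.157,"wy":0,"wz":0,"grip":0},{"dx":0,"dy":0,"dz":0,"wx":0.157,"wy":0,"wz":0,"grip":0},{"dx":0,"dy":0,"dz":0,"wx":0,"wy":0,"wz":0,"grip":0}]'; python3 -c "
from h import *;from scipy.spatial.transform import Rotation as R
o=status.get_obs();print(o['qpos'].round(3));print(R.from_rotvec(o['tcp_rot']).as_matrix().round(3))"
```

```text
time_s: 8.32
tool_pos: [0.543, 0.2749, 0.2506]
tcp_rot: [-1.766, -1.754, -0.725]
contact_force: [-0.8, 0.0, -1.1]
gripper_width: 0.0854
finger_force: 0.0
[-0.087  0.391  1.745  0.84   1.237 -0.466]
[[ 0.006  1.     0.   ]
 [ 0.708 -0.005  0.706]
 [ 0.706 -0.004 -0.708]]
```

```bash
python3 -m crank '[{"dx":0,"dy":0,"dz":0,"wx":-0.157,"wy":0,"wz":0,"grip":0},{"dx":0,"dy":0,"dz":0,"wx":-0.157,"wy":0,"wz":0,"grip":0},{"dx":0,"dy":0,"dz":0,"wx":-0.157,"wy":0,"wz":0,"grip":0},{"dx":0,"dy":0,"dz":0,"wx":-0.157,"wy":0,"wz":0,"grip":0},{"dx":0,"dy":0,"dz":0,"wx":-0.157,"wy":0,"wz":0,"grip":0},{"dx":0,"dy":0,"dz":0,"wx":-0.157,"wy":0,"wz":0,"grip":0},{"dx":0,"dy":0,"dz":0,"wx":-0.157,"wy":0,"wz":0,"grip":0},{"dx":0,"dy":0,"dz":0,"wx":-0.157,"wy":0,"wz":0,"grip":0},{"dx":0,"dy":0,"dz":0,"wx":-0.157,"wy":0,"wz":0,"grip":0},{"dx":0,"dy":0,"dz":0,"wx":-0.157,"wy":0,"wz":0,"grip":0},{"dx":0,"dy":0,"dz":0,"wx":0,"wy":0,"wz":0,"grip":0}]'; python3 -c "
from h import *;from scipy.spatial.transform import Rotation as R
o=status.get_obs();print(o['qpos'].round(3));print(R.from_rotvec(o['tcp_rot']).as_matrix().round(3))"
```

```text
time_s: 9.7
tool_pos: [0.5432, 0.2803, 0.251]
tcp_rot: [1.755, 1.761, -0.727]
contact_force: [-0.5, -0.5, 0.1]
gripper_width: 0.0853
finger_force: 0.0
[ 0.688  0.671  1.214 -0.596  1.779  0.718]
[[-0.002  1.     0.004]
 [ 0.706  0.004 -0.708]
 [-0.708  0.001 -0.706]]
```

Both leans are reachable. I'll pick with this one (pointing -y).

```bash
python3 -m crank '[{"dx":0,"dy":47,"dz":0,"wx":0,"wy":0,"wz":0,"grip":0},{"dx":0,"dy":47,"dz":0,"wx":0,"wy":0,"wz":0,"grip":0},{"dx":0,"dy":47,"dz":0,"wx":0,"wy":0,"wz":0,"grip":0},{"dx":0,"dy":0,"dz":-47,"wx":0,"wy":0,"wz":0,"grip":0},{"dx":0,"dy":0,"dz":-47,"wx":0,"wy":0,"wz":0,"grip":0},{"dx":0,"dy":0,"dz":-48,"wx":0,"wy":0,"wz":0,"grip":0},{"dx":0,"dy":0,"dz":0,"wx":0,"wy":0,"wz":0,"grip":0}]'
python3 - <<'E'
from h import *
c=shot("side");cv2.imwrite("pics/s2.png",cv2.resize(c["pixels"][80:230,160:360,::-1],None,fx=3,fy=3))
E
```

```text
time_s: 10.58
tool_pos: [0.5428, 0.4173, 0.1087]
tcp_rot: [1.76, 1.76, -0.733]
contact_force: [0.0, -0.5, 0.4]
gripper_width: 0.0851
finger_force: 0.0
```

View pics/s2.png

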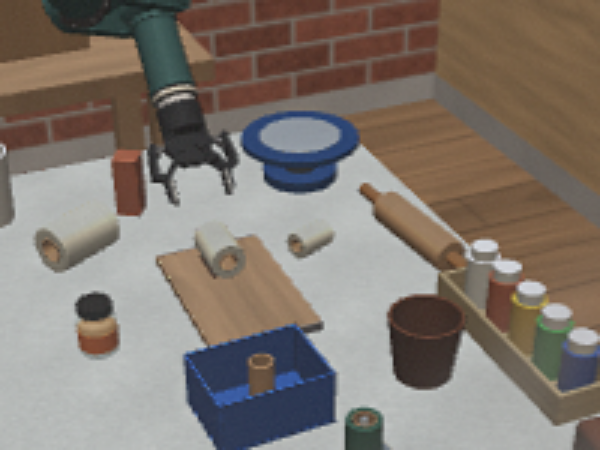

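The core stands in the bin (crop 261,370), and the open gripper is lined up behind the roll (crop 218,248). I'll go in along the tool axis and close.

```bash
python3 -m crank '[{"dx":0,"dy":-20,"dz":-20,"wx":0,"wy":0,"wz":0,"grip":0},{"dx":0,"dy":-20,"dz":-20,"wx":0,"wy":0,"wz":0,"grip":0},{"dx":0,"dy":-16,"dz":-16,"wx":0,"wy":0,"wz":0,"grip":0},{"dx":0,"dy":-13,"dz":-14,"wx":0,"wy":0,"wz":0,"grip":0},{"dx":0,"dy":0,"dz":0,"wx":0,"wy":0,"wz":0,"grip":0},{"dx":0,"dy":0,"dz":0,"wx":0,"wy":0,"wz":0,"grip":1},{"dx":0,"dy":0,"dz":0,"wx":0,"wy":0,"wz":0,"grip":1},{"dx":0,"dy":0,"dz":0,"wx":0,"wy":0,"wz":0,"grip":1},{"dx":0,"dy":0,"dz":0,"wx":0,"wy":0,"wz":0,"grip":1}]' 40
```

```text
time_s: 11.75
tool_pos: [0.5443, 0.3509, 0.0414]
tcp_rot: [1.76, 1.761, -0.726]
contact_force: [0.6, 3.6, 5.4]
gripper_width: 0.0579
finger_force: 43.8
```

```bash
python3 -m crank '[{"dx":0,"dy":0,"dz":25,"wx":0,"wy":0,"wz":0,"grip":1},{"dx":0,"dy":0,"dz":40,"wx":0,"wy":0,"wz":0,"grip":1},{"dx":0,"dy":0,"dz":40,"wx":0,"wy":0,"wz":0,"grip":1},{"dx":0,"dy":-11,"dz":0,"wx":0.1571,"wy":0,"wz":0,"grip":1},{"dx":0,"dy":-11,"dz":0,"wx":0.1571,"wy":0,"wz":0,"grip":1},{"dx":0,"dy":-11,"dz":0,"wx":0.1571,"wy":0,"wz":0,"grip":1},{"dx":0,"dy":-11,"dz":0,"wx":0.1571,"wy":0,"wz":0,"grip":1},{"dx":0,"dy":-11,"dz":0,"wx":0.1571,"wy":0,"wz":0,"grip":1},{"dx":0,"dy":-11,"dz":0,"wx":0.1571,"wy":0,"wz":0,"grip":1},{"dx":0,"dy":-11,"dz":0,"wx":0.1571,"wy":0,"wz":0,"grip":1},{"dx":0,"dy":-11,"dz":0,"wx":0.1571,"wy":0,"wz":0,"grip":1},{"dx":0,"dy":-11,"dz":0,"wx":0.1571,"wy":0,"wz":0,"grip":1},{"dx":0,"dy":-11,"dz":0,"wx":0.1571,"wy":0,"wz":0,"grip":1},{"dx":0,"dy":0,"dz":0,"wx":0,"wy":0,"wz":0,"grip":1}]'
python3 - <<'E'
from h import *
from scipy.spatial.transform import Rotation as R
o=status.get_obs();print(o['qpos'].round(3));print(R.from_rotvec(o['tcp_rot']).as_matrix().round(3))
c=shot("side");cv2.imwrite("pics/s3.png",cv2.resize(c["pixels"][80:230,160:360,::-1],None,fx=3,fy=3))
E
```

```text
time_s: 13.5
tool_pos: [0.5438, 0.2371, 0.1444]
tcp_rot: [-1.763, -1.755, -0.729]
contact_force: [0.7, 0.2, -2.0]
gripper_width: 0.058
finger_force: 43.3
[-0.158  0.549  1.825  0.887  1.124 -0.704]
[[ 0.004  1.     0.001]
 [ 0.706 -0.004  0.708]
 [ 0.708 -0.002 -0.706]]
```

View pics/s3.png

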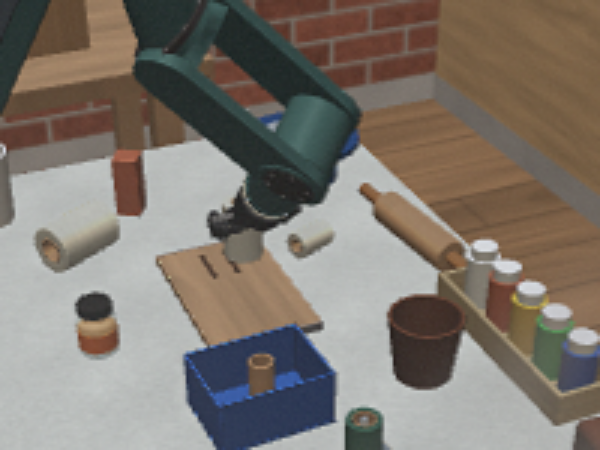

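The roll hangs upright at crop (243,245), above the free half of the board. Lowering and feeling for contact.

```bash
python3 -m crank '[{"dx":0,"dy":0,"dz":-30,"wx":0,"wy":0,"wz":0,"grip":1},{"dx":0,"dy":0,"dz":-30,"wx":0,"wy":0,"wz":0,"grip":1},{"dx":0,"dy":0,"dz":-20,"wx":0,"wy":0,"wz":0,"grip":1},{"dx":0,"dy":0,"dz":-7,"wx":0,"wy":0,"wz":0,"grip":1},{"dx":0,"dy":0,"dz":0,"wx":0,"wy":0,"wz":0,"grip":1}]'
```

```text
time_s: 14.18
tool_pos: [0.5436, 0.2408, 0.0589]
tcp_rot: [-1.758, -1.762, -0.729]
contact_force: [0.2, 0.0, -2.0]
gripper_width: 0.058
finger_force: 43.3
```

```bash
python3 -m crank '[{"dx":0,"dy":0,"dz":-2,"wx":0,"wy":0,"wz":0,"grip":1},{"dx":0,"dy":0,"dz":0,"wx":0,"wy":0,"wz":0,"grip":1}]'
```

```text
time_s: 14.42
tool_pos: [0.5439, 0.2399, 0.0569]
tcp_rot: [-1.759, -1.761, -0.73]
contact_force: [-0.2, 0.0, -1.6]
gripper_width: 0.058
finger_force: 43.3
```

```bash
python3 -m crank '[{"dx":0,"dy":0,"dz":-2,"wx":0,"wy":0,"wz":0,"grip":1},{"dx":0,"dy":0,"dz":0,"wx":0,"wy":0,"wz":0,"grip":1}]';python3 -m crank '[{"dx":0,"dy":0,"dz":-1.5,"wx":0,"wy":0,"wz":0,"grip":1},{"dx":0,"dy":0,"dz":0,"wx":0,"wy":0,"wz":0,"grip":1}]'
```

```text
time_s: 14.68
tool_pos: [0.5436, 0.2397, 0.0543]
tcp_rot: [-1.759, -1.76, -0.73]
contact_force: [-0.2, -0.4, -1.1]
gripper_width: 0.0578
finger_force: 43.3
time_s: 14.92
tool_pos: [0.5437, 0.2399, 0.0538]
tcp_rot: [-1.758, -1.759, -0.731]
contact_force: [-2.4, -3.4, 6.9]
gripper_width: 0.0576
finger_force: 44.4
```

Contact. Open and back out along the tool axis.

```bash
python3 -m crank '[{"dx":0,"dy":0,"dz":0.5,"wx":0,"wy":0,"wz":0,"grip":0.15},{"dx":0,"dy":0,"dz":0,"wx":0,"wy":0,"wz":0,"grip":0},{"dx":0,"dy":0,"dz":0,"wx":0,"wy":0,"wz":0,"grip":0},{"dx":0,"dy":0,"dz":0,"wx":0,"wy":0,"wz":0,"grip":0},{"dx":0,"dy":-10,"dz":10,"wx":0,"wy":0,"wz":0,"grip":0},{"dx":0,"dy":-25,"dz":25,"wx":0,"wy":0,"wz":0,"grip":0},{"dx":0,"dy":-35,"dz":35,"wx":0,"wy":0,"wz":0,"grip":0},{"dx":0,"dy":-15,"dz":45,"wx":0,"wy":0,"wz":0,"grip":0},{"dx":0,"dy":0,"dz":45,"wx":-0.157,"wy":0,"wz":0,"grip":0},{"dx":0,"dy":0,"dz":20,"wx":-0.157,"wy":0,"wz":0,"grip":0},{"dx":0,"dy":0,"dz":0,"wx":-0.157,"wy":0,"wz":0,"grip":0},{"dx":0,"dy":0,"dz":0,"wx":-0.157,"wy":0,"wz":0,"grip":0},{"dx":0,"dy":0,"dz":0,"wx":-0.157,"wy":0,"wz":0,"grip":0},{"dx":0,"dy":0,"dz":0,"wx":0,"wy":0,"wz":0,"grip":0}]'
python3 - <<'E'
from h import *
from scipy.spatial.transform import Rotation as R
o=status.get_obs();print(R.from_rotvec(o['tcp_rot']).as_matrix().round(3))
S={}
for n in("side","top"):
    c=shot(n);S[n]=c;W=world(c).reshape(-1,3)
    for nm,x,y,zl,zh in(("roll",.544,.237,.095,.115),("rollbody",.544,.237,.03,.095),("spindle_top",.560,-.356,.04,.12)):
        m=(abs(W[:,0]-x)<.05)&(abs(W[:,1]-y)<.05)&(W[:,2]>zl)&(W[:,2]<zh);w=W[m]
        if len(w)<4: print(n,nm,len(w));continue
        r=cv2.minAreaRect((w[:,:2]*1000).astype(np.float32));cc=cv2.minEnclosingCircle((w[:,:2]*1000).astype(np.float32))
        print(n,nm,len(w),w.mean(0).round(4),np.round(r[0],1),np.round(r[1],1),"circ",np.round(cc[0],1),round(cc[1],1),"z",np.median(w[:,2]).round(4))
np.savez("side3.npz",**S["side"]);np.savez("top3.npz",**S["top"])
c=S["side"]["pixels"]
A=cv2.resize(c[130:230,190:300],None,fx=3.6,fy=3.6,interpolation=2);B=cv2.resize(c[220:280,260:330],None,fx=5.6,fy=6,interpolation=2)
cv2.imwrite("pics/s4.png",np.hstack([A,B])[...,::-1])
E
```

```text
time_s: 16.68
tool_pos: [0.5434, 0.1567, 0.2343]
tcp_rot: [2.216, 2.226, 0.002]
contact_force: [-0.2, 0.4, 0.2]
gripper_width: 0.0853
finger_force: 0.0
[[-0.004  1.     0.001]
 [ 1.     0.004  0.001]
 [ 0.001  0.001 -1.   ]]
side roll 82 [0.5431 0.2323 0.1022] [541.3 235.9] [54.3 62.4] circ [541.6 235.2] 32.0 z 0.1029
side rollbody 161 [0.5374 0.2161 0.0638] [541.4 226. ] [50.6 55.8] circ [539.8 226.9] 29.8 z 0.0644
side spindle_top 84 [ 0.559  -0.361   0.0753] [ 559.9 -358.6] [16.5 20.1] circ [ 560.6 -358.5] 10.4 z 0.0771
top roll 51 [0.543  0.2223 0.104 ] [542.2 221.9] [52.6 24.2] circ [541.4 229.4] 26.3 z 0.1041
top rollbody 35 [0.5328 0.2214 0.0684] [539.  223.8] [50.7 32.9] circ [538.4 229.4] 25.6 z 0.0703
top spindle_top 27 [ 0.557  -0.3528  0.0826] [ 557.6 -355.6] [17.8 19.3] circ [ 558.2 -357.1] 11.7 z 0.0884
```

View pics/s4.png

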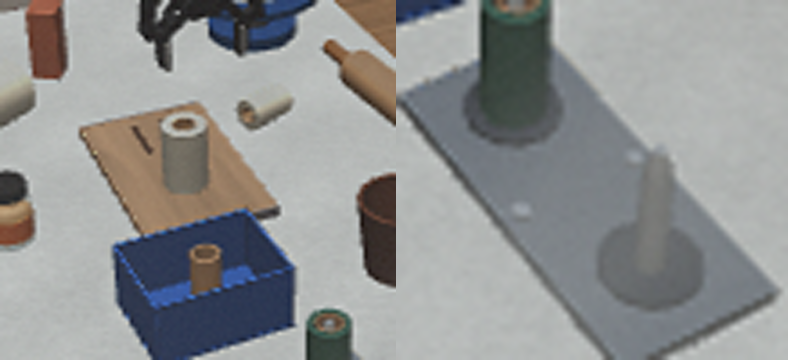

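The roll stands upright on the board (crop 185,155), the core stands in the bin, and the spindle is bare (crop 655,220). I'll refine the spindle axis with a circle fit and rays to the tip and disc.

Run:
```python
from h import *
from scipy.optimize import least_squares
for n in("side","top"):
    c=dict(np.load(n+"3.npz"));W=world(c).reshape(-1,3)
    for nm,x,y,zl,zh,r in(("roll",.543,.237,.03,.097,.03),("spindle",.560,-.357,.025,.084,.01),("green",.538,-.197,.03,.097,.024)):
        w=W[(np.hypot(W[:,0]-x,W[:,1]-y)<r+.012)&(W[:,2]>zl)&(W[:,2]<zh)]
        s=least_squares(lambda p:np.hypot(w[:,0]-p[0],w[:,1]-p[1])-r,[x,y],loss="soft_l1",f_scale=.002)
        print(n,nm,len(w),s.x.round(4),"res",np.median(abs(s.fun)).round(4))
    for nm,x,y,zl,zh in(("rolltop",.543,.237,.098,.112),("greentop",.538,-.197,.1,.112)):
        w=W[(np.hypot(W[:,0]-x,W[:,1]-y)<.045)&(W[:,2]>zl)&(W[:,2]<zh)];print(n,nm,len(w),((w.max(0)+w.min(0))/2).round(4))
def ray(c,u,v,z):
    p=cv2.undistortPoints(np.array([[[u,v]]],float),c["K"],np.array([c["k1"],0,0,0,0.]))[0,0]
    T=c["cam_to_world"];d=T[:3,:3]@[*p,1];o=T[:3,3];return (o+d*(z-o[2])/d[2]).round(4)
c=dict(np.load("side3.npz"));print("tip",ray(c,306.0,245.5,.107),"disc",ray(c,305.3,264.4,.016))
c=dict(np.load("top3.npz"));im=c["pixels"]
A=cv2.resize(im[165:205,295:368],None,fx=10,fy=10,interpolation=2);cv2.imwrite("pics/t4.png",A[...,::-1])
```

```text
side roll 167 [0.5451 0.2368] res 0.0019
side spindle 68 [ 0.5623 -0.3558] res 0.0009
side green 173 [ 0.5418 -0.1967] res 0.001
side rolltop 74 [0.5437 0.2355 0.1031]
side greentop 90 [ 0.5405 -0.2005  0.1044]
top roll 36 [0.5391 0.2414] res 0.0022
top spindle 18 [ 0.5594 -0.3565] res 0.0009
top green 56 [ 0.5387 -0.1954] res 0.0016
top rolltop 44 [0.5414 0.223  0.1051]
top greentop 56 [ 0.537  -0.1949  0.1063]
tip [ 0.5572 -0.3592  0.107 ] disc [ 0.5601 -0.3608  0.016 ]
```

View pics/t4.png

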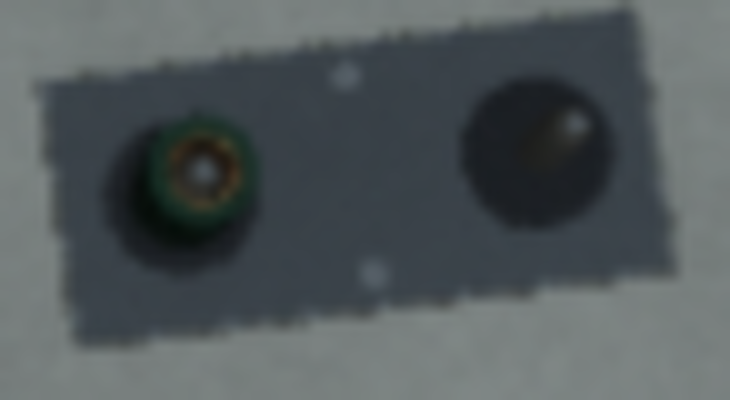

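Only the disc centre (crop 538,152) and the tip (577,124) in this top crop are still needed as a cross-check. Grasping the roll from above meanwhile.

```bash
python3 - <<'E'
from h import *
c=dict(np.load("top3.npz"))
def ray(u,v,z):
    p=cv2.undistortPoints(np.array([[[u,v]]],float),c["K"],np.array([c["k1"],0,0,0,0.]))[0,0]
    T=c["cam_to_world"];d=T[:3,:3]@[*p,1];o=T[:3,3];return (o+d*(z-o[2])/d[2]).round(4)
print("disc",ray(348.3,179.7,.016),"tip",ray(352.2,176.9,.107),"greentip",ray(295+20.3-.5,165+17-.5,.107))
E
python3 -m crank '[{"dx":0,"dy":20,"dz":0,"wx":0,"wy":0,"wz":0,"grip":0},{"dx":0,"dy":30,"dz":0,"wx":0,"wy":0,"wz":0,"grip":0},{"dx":0,"dy":30,"dz":0,"wx":0,"wy":0,"wz":0,"grip":0},{"dx":0,"dy":0,"dz":-45,"wx":0,"wy":0,"wz":0,"grip":0},{"dx":0,"dy":0,"dz":-40,"wx":0,"wy":0,"wz":0,"grip":0},{"dx":0,"dy":0,"dz":-40,"wx":0,"wy":0,"wz":0,"grip":0},{"dx":0,"dy":0,"dz":-25,"wx":0,"wy":0,"wz":0,"grip":0},{"dx":0,"dy":0,"dz":-10,"wx":0,"wy":0,"wz":0,"grip":0},{"dx":0,"dy":0,"dz":0,"wx":0,"wy":0,"wz":0,"grip":0},{"dx":0,"dy":0,"dz":0,"wx":0,"wy":0,"wz":0,"grip":0}]'
```

```text
disc [ 0.56  -0.355  0.016] tip [ 0.5594 -0.3558  0.107 ] greentip [ 0.5393 -0.1958  0.107 ]
time_s: 18.02
tool_pos: [0.5445, 0.235, 0.0744]
tcp_rot: [-2.222, -2.221, -0.004]
contact_force: [-0.0, 0.4, -0.1]
gripper_width: 0.0856
finger_force: 0.0
```

```bash
python3 -m crank '[{"dx":0,"dy":0,"dz":0,"wx":0,"wy":0,"wz":0,"grip":1},{"dx":0,"dy":0,"dz":0,"wx":0,"wy":0,"wz":0,"grip":1},{"dx":0,"dy":0,"dz":0,"wx":0,"wy":0,"wz":0,"grip":1},{"dx":0,"dy":0,"dz":0,"wx":0,"wy":0,"wz":0,"grip":1},{"dx":0,"dy":0,"dz":20,"wx":0,"wy":0,"wz":0,"grip":1},{"dx":0,"dy":0,"dz":45,"wx":0,"wy":0,"wz":0,"grip":1},{"dx":0,"dy":0,"dz":45,"wx":0,"wy":0,"wz":0,"grip":1},{"dx":0,"dy":0,"dz":40,"wx":0,"wy":0,"wz":0,"grip":1},{"dx":0,"dy":-40,"dz":0,"wx":0,"wy":0,"wz":0,"grip":1},{"dx":0,"dy":-50,"dz":0,"wx":0,"wy":0,"wz":0,"grip":1},{"dx":0,"dy":-50,"dz":0,"wx":0,"wy":0,"wz":0,"grip":1},{"dx":0,"dy":-50,"dz":0,"wx":0,"wy":0,"wz":0,"grip":1},{"dx":0,"dy":-50,"dz":0,"wx":0,"wy":0,"wz":0,"grip":1},{"dx":4,"dy":-50,"dz":0,"wx":0,"wy":0,"wz":0,"grip":1},{"dx":4,"dy":-50,"dz":0,"wx":0,"wy":0,"wz":0,"grip":1},{"dx":4,"dy":-50,"dz":0,"wx":0,"wy":0,"wz":0,"grip":1},{"dx":4,"dy":-50,"dz":0,"wx":0,"wy":0,"wz":0,"grip":1},{"dx":0,"dy":-50,"dz":0,"wx":0,"wy":0,"wz":0,"grip":1},{"dx":0,"dy":-50,"dz":0,"wx":0,"wy":0,"wz":0,"grip":1},{"dx":0,"dy":-50,"dz":0,"wx":0,"wy":0,"wz":0,"grip":1}]' 40;
python3 -m crank '[{"dx":0,"dy":0,"dz":0,"wx":0,"wy":0,"wz":0,"grip":1},{"dx":0,"dy":0,"dz":0,"wx":0,"wy":0,"wz":0,"grip":1}]'
python3 - <<'E'
from h import *
from scipy.optimize import least_squares
o=status.get_obs();p=o["tool_pos"];print(p)
for n in("side","top"):
    c=shot(n);W=world(c).reshape(-1,3);x,y=p[0],p[1];r=.03
    w=W[(np.hypot(W[:,0]-x,W[:,1]-y)<r+.012)&(W[:,2]>p[2]-.058)&(W[:,2]<p[2]-.02)]
    if len(w)>10:
        s=least_squares(lambda q:np.hypot(w[:,0]-q[0],w[:,1]-q[1])-r,[x,y],loss="soft_l1",f_scale=.002);print(n,len(w),s.x.round(4))
        for a,b in((-.058,-.04),(-.04,-.02)):
            k=w[(w[:,2]>p[2]+a)&(w[:,2]<p[2]+b)]
            s=least_squares(lambda q:np.hypot(k[:,0]-q[0],k[:,1]-q[1])-r,[x,y],loss="soft_l1",f_scale=.002);print(n,a,len(k),s.x.round(4))
    if n=="side":cv2.imwrite("pics/s5.png",cv2.resize(c["pixels"][150:280,240:380,::-1],None,fx=4,fy=4))
E
```

```text
time_s: 20.52
tool_pos: [0.5592, -0.3564, 0.2229]
tcp_rot: [-2.22, -2.221, -0.001]
contact_force: [0.7, 0.3, -2.0]
gripper_width: 0.0578
finger_force: 43.9
time_s: 20.78
tool_pos: [0.559, -0.3546, 0.2227]
tcp_rot: [-2.22, -2.219, -0.002]
contact_force: [-0.2, 0.5, -1.8]
gripper_width: 0.0579
finger_force: 43.7
[ 0.55904253 -0.35456041  0.22265406]
side 161 [ 0.5596 -0.3525]
side -0.058 75 [ 0.5593 -0.3524]
side -0.04 86 [ 0.5599 -0.3526]
top 17 [ 0.5577 -0.3517]
top -0.058 6 [ 0.5584 -0.351 ]
top -0.04 11 [ 0.5573 -0.352 ]
```

View pics/s5.png

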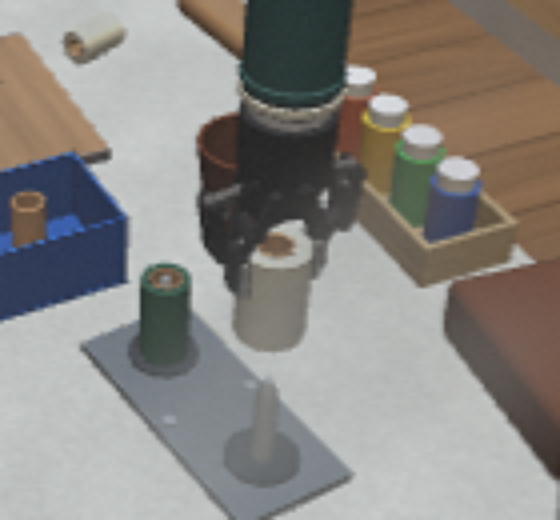

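The roll hangs upright above the spindle (crop tip 266,385). In both cameras it is about (2, -3.5) mm off the axis. I'll correct that and lower gently.

```bash
python3 -m crank '[{"dx":2,"dy":-3.5,"dz":-10,"wx":0,"wy":0,"wz":0,"grip":1},{"dx":0,"dy":0,"dz":-20,"wx":0,"wy":0,"wz":0,"grip":1},{"dx":0,"dy":0,"dz":-15,"wx":0,"wy":0,"wz":0,"grip":1},{"dx":0,"dy":0,"dz":-6,"wx":0,"wy":0,"wz":0,"grip":1},{"dx":0,"dy":0,"dz":-6,"wx":0,"wy":0,"wz":0,"grip":1},{"dx":0,"dy":0,"dz":-6,"wx":0,"wy":0,"wz":0,"grip":1},{"dx":0,"dy":0,"dz":0,"wx":0,"wy":0,"wz":0,"grip":1},{"dx":0,"dy":0,"dz":0,"wx":0,"wy":0,"wz":0,"grip":1}]'
```

```text
time_s: 21.88
tool_pos: [0.5618, -0.3588, 0.1606]
tcp_rot: [-2.221, -2.222, -0.001]
contact_force: [0.5, 0.7, -1.5]
gripper_width: 0.0582
finger_force: 43.7
```

```bash
python3 -m crank '[{"dx":0,"dy":0,"dz":-5,"wx":0,"wy":0,"wz":0,"grip":1},{"dx":0,"dy":0,"dz":-5,"wx":0,"wy":0,"wz":0,"grip":1},{"dx":0,"dy":0,"dz":0,"wx":0,"wy":0,"wz":0,"grip":1}]'
```

```text
time_s: 22.25
tool_pos: [0.5612, -0.3583, 0.1496]
tcp_rot: [-2.22, -2.22, -0.001]
contact_force: [-0.5, 0.9, -2.4]
gripper_width: 0.0581
finger_force: 43.7
```

```bash
python3 -m crank '[{"dx":0,"dy":0,"dz":-6,"wx":0,"wy":0,"wz":0,"grip":1},{"dx":0,"dy":0,"dz":-6,"wx":0,"wy":0,"wz":0,"grip":1},{"dx":0,"dy":0,"dz":-6,"wx":0,"wy":0,"wz":0,"grip":1},{"dx":0,"dy":0,"dz":0,"wx":0,"wy":0,"wz":0,"grip":1}]'
```

```text
time_s: 22.75
tool_pos: [0.5611, -0.3583, 0.1314]
tcp_rot: [-2.219, -2.22, -0.001]
contact_force: [-0.2, -0.5, -2.3]
gripper_width: 0.0583
finger_force: 43.7
```

```bash
python3 -m crank '[{"dx":0,"dy":0,"dz":-8,"wx":0,"wy":0,"wz":0,"grip":1},{"dx":0,"dy":0,"dz":-8,"wx":0,"wy":0,"wz":0,"grip":1},{"dx":0,"dy":0,"dz":-8,"wx":0,"wy":0,"wz":0,"grip":1},{"dx":0,"dy":0,"dz":0,"wx":0,"wy":0,"wz":0,"grip":1}]'
```

```text
time_s: 23.25
tool_pos: [0.561, -0.3582, 0.1072]
tcp_rot: [-2.219, -2.22, -0.001]
contact_force: [0.2, 0.3, -1.0]
gripper_width: 0.0581
finger_force: 43.7
```

No side force. The seat is expected at TCP z ≈ 0.076, about 31 mm further down.

```bash
python3 -m crank '[{"dx":0,"dy":0,"dz":-8,"wx":0,"wy":0,"wz":0,"grip":1},{"dx":0,"dy":0,"dz":-8,"wx":0,"wy":0,"wz":0,"grip":1},{"dx":0,"dy":0,"dz":-8,"wx":0,"wy":0,"wz":0,"grip":1},{"dx":0,"dy":0,"dz":-4,"wx":0,"wy":0,"wz":0,"grip":1},{"dx":0,"dy":0,"dz":0,"wx":0,"wy":0,"wz":0,"grip":1}]'
```

```text
time_s: 23.88
tool_pos: [0.5614, -0.3584, 0.0798]
tcp_rot: [-2.22, -2.221, -0.001]
contact_force: [-0.5, -0.9, -2.5]
gripper_width: 0.0578
finger_force: 43.7
```

```bash
python3 -m crank '[{"dx":0,"dy":0,"dz":-2,"wx":0,"wy":0,"wz":0,"grip":1},{"dx":0,"dy":0,"dz":0,"wx":0,"wy":0,"wz":0,"grip":1}]'; python3 -m crank '[{"dx":0,"dy":0,"dz":-1.5,"wx":0,"wy":0,"wz":0,"grip":1},{"dx":0,"dy":0,"dz":0,"wx":0,"wy":0,"wz":0,"grip":1}]'
```

```text
time_s: 24.12
tool_pos: [0.5616, -0.3587, 0.0784]
tcp_rot: [-2.221, -2.221, -0.001]
contact_force: [-0.3, 0.3, -1.8]
gripper_width: 0.0579
finger_force: 43.7
time_s: 24.38
tool_pos: [0.5615, -0.3586, 0.0767]
tcp_rot: [-2.22, -2.221, -0.001]
contact_force: [0.7, -0.4, -2.1]
gripper_width: 0.0581
finger_force: 43.7
```

```bash
python3 -m crank '[{"dx":0,"dy":0,"dz":-1.5,"wx":0,"wy":0,"wz":0,"grip":1},{"dx":0,"dy":0,"dz":0,"wx":0,"wy":0,"wz":0,"grip":1}]'
```

```text
time_s: 24.62
tool_pos: [0.5617, -0.3588, 0.0764]
tcp_rot: [-2.221, -2.222, -0.001]
contact_force: [-2.7, 0.9, 5.9]
gripper_width: 0.058
finger_force: 44.6
```

Seated (upward force). Release, retreat straight up, then look.

```bash
python3 -m crank '[{"dx":0,"dy":0,"dz":0.5,"wx":0,"wy":0,"wz":0,"grip":0.15},{"dx":0,"dy":0,"dz":0,"wx":0,"wy":0,"wz":0,"grip":0},{"dx":0,"dy":0,"dz":0,"wx":0,"wy":0,"wz":0,"grip":0},{"dx":0,"dy":0,"dz":0,"wx":0,"wy":0,"wz":0,"grip":0},{"dx":0,"dy":0,"dz":10,"wx":0,"wy":0,"wz":0,"grip":0},{"dx":0,"dy":0,"dz":30,"wx":0,"wy":0,"wz":0,"grip":0},{"dx":0,"dy":0,"dz":45,"wx":0,"wy":0,"wz":0,"grip":0},{"dx":0,"dy":0,"dz":45,"wx":0,"wy":0,"wz":0,"grip":0},{"dx":0,"dy":0,"dz":45,"wx":0,"wy":0,"wz":0,"grip":0},{"dx":0,"dy":0,"dz":0,"wx":0,"wy":0,"wz":0,"grip":0},{"dx":0,"dy":0,"dz":0,"wx":0,"wy":0,"wz":0,"grip":0}]'
python3 - <<'E'
from h import *
c=shot("side");W=world(c).reshape(-1,3)
for nm,x,y in(("roll",.561,-.357),("green",.5385,-.197),("core",.471,-.01)):
    w=W[(np.hypot(W[:,0]-x,W[:,1]-y)<.045)&(W[:,2]>.088)&(W[:,2]<.13)]
    if len(w): print(nm,len(w),((w.max(0)+w.min(0))/2).round(4),np.median(w[:,2]).round(4))
cv2.imwrite("pics/s6.png",cv2.resize(c["pixels"][150:280,220:380,::-1],None,fx=4,fy=4))
E
```

```text
time_s: 26.0
tool_pos: [0.5613, -0.3584, 0.2508]
tcp_rot: [-2.22, -2.221, -0.001]
contact_force: [-0.4, -0.1, -1.0]
gripper_width: 0.0855
finger_force: 0.0
roll 224 [ 0.5609 -0.359   0.0991] 0.1041
green 125 [ 0.5408 -0.1987  0.0984] 0.1033
core 35 [ 0.4726 -0.0199  0.0933] 0.0924
```

View pics/s6.png

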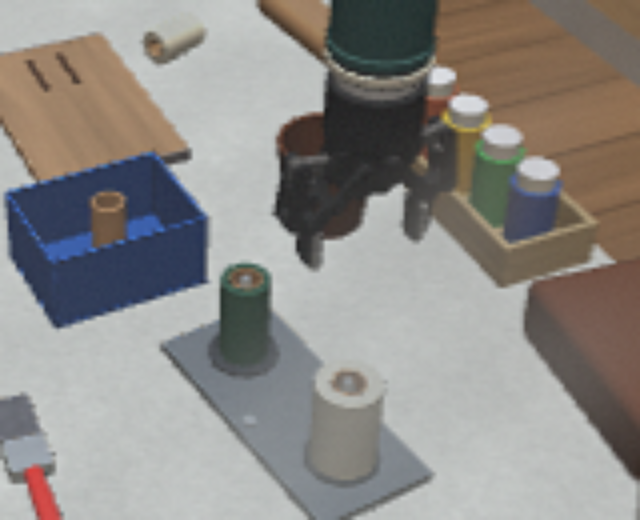

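The roll is fully down on the cleared spindle (crop 345,425), with the spindle tip showing in the bore and its top at 0.104 like the green one's. The core is in the bin (108,215) and the gripper is clear. Handing in.

```bash
python3 -c "
from cell import manip;print(manip.job_done())"
```

```text
the job is handed in; nothing more can be done
None
```

I've handed the job in, with no verdict returned: the last picture shows the core in the bin, the white roll stood on the board and then lowered fully onto the cleared spindle, and the green roll still in place (26 s of 72 s used).

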